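Lock the access panel of a filter unit with its two quarter-turn fasteners

ROBOT

A 7-joint arm with a two-finger parallel gripper is mounted at the origin on a cart in front of the work surface, level with it; the furniture and walls round the work are solid. World frame = base frame: x ahead of the robot, y to its left, z up, the work surface at z = 0. Lengths are in m, angles in rad, forces in N, time in s.
With the tool pointing down it reaches from about 0.35 to 0.9 m from the base axis. Payload 8.1 kg.
Tool frame: the origin (TCP) lies at the very end of the fingers, on their centre line; the grasp point (between the pads) lies 19 mm behind it; z points along the fingers, y is the line along which they close (so a half turn about z gives the same grasp; the last joint's range is limited). The gripper opens to 92 mm and grips with 3 to 60 N. Pads are 19 mm wide; open, the fingers measure 130 mm over their backs; the gripper's body (75 mm by 190 mm) begins 47 mm behind the grasp point.
Start: joints at [-1.406, 0.434, 0.025, 1.573, -0.012, 1.134, -0.075], TCP at [0.165, 0.603, 0.227] pointing down, gripper open.
Joint ranges: [-2.62, 2.62], [-0.44, 2.09], [-1.27, 1.32], [0.08, 2.57], [-1.32, 4.46], [0.12, 2], [-2.74, 2.74]. Speed limits (rad/s): [2.22, 2.22, 3.01, 3.01, 3.14, 3.14, 3.14].

INTERFACE

Orientations are given as a rotation vector (axis times angle).
In Python, from cell import arm gives the robot as it stands.
- The arm moves only by the tool jog_arm, never from a script. Its argument "rows" is a list of rows, each a list of 3 entries, a list of its own where there are three numbers: the shift along the world's x, y, z in cm, then the turn, a rotation vector about the world's x, y, z in degrees, then the opening, from 0 (shut) to 1 (fully open). A call has 1 to 8 rows; each row is the pose to reach, as a shift and turn from the pose commanded when the call began; what a row does not reach only later rows make up. A row lasts 1/8 s, in which the tool goes at most 62.5 mm and 10.7 degrees, less where a joint would pass 70% of its speed; a pose out of reach is approached as far as the arm can. A call with a gripper value outside its range is refused whole. The fingers move at their own pace and stop on an object; "newtons" is the grip in N (left out, the last holds). Time passes only in rows, so rows that repeat a pose let the fingers close. It gives the time, the measured TCP pose, the force, the opening and the grip force at its end, in the units of the state.
- arm.observe(): the state, without advancing time (a new reading comes with each control period).
- arm.get_image(name): name is "side" or "top" or "wrist"; returns a dict with "img" (400x640x3 uint8, red, green, blue), "depth" (400x640 float32, m along the optical axis (not along the pixel's ray), 0 where there is no reading), "fx", "fy", "cx", "cy" (pixels), "dist_coeffs" ([k1, k2, p1, p2, k3] as OpenCV has them; the pictures are not rectified), "rvec" (rotation vector, rad) and "tvec" (3), from world to camera coordinates, as OpenCV has them; the wrist camera has in their place "mount" (4x4, takes a point from camera to tool coordinates, whose origin is the TCP and whose axes are the flange's). Camera axes: x right, y down, z forward; pixel columns grow to the right and rows downward; lengths in m; the calibration is good to about 2 mm. A picture is of the moment at which its call begins: read the wrist's pose just before it.
- arm.sign_off(): hands the job in; it is judged then, once.
The state is a dict: "clock": time; "joints": joint angles; "dq": joint speeds; "joint_efforts": joint torques, N m; "position": TCP position; "ee_rot": TCP orientation; "force": force on the tool from outside, world axes, zero at the start; "ft_torque": the same for the moment, N m; "width": opening from 0.0 (shut) to 1.0 (fully open); "gripper_force": force on a finger pad.
Only numpy, scipy, OpenCV 4.12 (cv2) and the standard library are available. Lean on these libraries where they do the work, as an engineer would, in place of code of your own. Each camera call takes 0.05 s, during which the arm holds its last target. There are 200 camera calls.

TASK

The access panel on top of the white filter unit stands slightly ajar. With the fingertips set in the slot of each of its two round fasteners, turn both a quarter turn clockwise (seen from above) as far as they go, so that the panel is drawn down and locked shut. Lift nothing, do not pull the panel farther open, leave the things standing on and beside the unit where they are, and finish clear of everything.

Things in the scene. Friction and masses are not known exactly. Their poses are not given: they have to be found in the camera images.
- unit: White filter unit fixed to the bench, 250 mm deep (x) x 270 mm wide (y) x 80 mm tall; origin at the centre of its underside; x axis points to its rear (away from the robot), y to its left, z up. The front 180 mm of its top is the grey access panel, the rear 70 mm a fixed deck. The fasteners sit on the panel at x = -42 mm, y = +66 mm (left) and y = -66 mm (right)
- panel (a joint): Angle of the access panel about its hinge, rad: 0 = shut flat; the hinge runs along y at x = +50 mm, z = 80 mm of the unit, and the free front edge rises as it grows. Springs hold it ajar at about 0.05 (front edge 8 mm up, fasteners 5 mm up); about 3 N down on a fastener shuts it, and it springs up again unless a fastener is locked
- slot_left (a point): left fastener: centre of the slot's floor, on the turning axis. Round steel head, 92 mm across, with a straight slot right across it, 40 mm wide, 12 mm deep, between two D-shaped jaws; a fixed collar (97 mm inside, 110 mm outside, flush with the jaws) rings it. Shut fingertips fit in; set them about 20 mm from the axis and sweep round it. Site axes: y along the slot, z up; turns with the head
- slot_right (a point): right fastener: centre of the slot's floor, on the turning axis. Round steel head, 92 mm across, with a straight slot right across it, 40 mm wide, 12 mm deep, between two D-shaped jaws; a fixed collar (97 mm inside, 110 mm outside, flush with the jaws) rings it. Shut fingertips fit in; set them about 20 mm from the axis and sweep round it. Site axes: y along the slot, z up; turns with the head
- cam_left (a joint): Turn of the left fastener about its upright axis, rad: 0 = open (slot parallel to the unit's front edge), growing clockwise from above to a hard stop at 1.571 = locked (slot front to back). Starts at 0 to 0.45, stays where left. From about 0.6 on, its hidden cam rides down a ramp and draws the panel shut (up to about 15 N at the fingertip; pressing the panel down lightly helps)
- cam_right (a joint): Turn of the right fastener about its upright axis, rad: 0 = open (slot parallel to the unit's front edge), growing clockwise from above to a hard stop at 1.571 = locked (slot front to back). Starts at 0 to 0.45, stays where left. From about 0.6 on, its hidden cam rides down a ramp and draws the panel shut (up to about 15 N at the fingertip; pressing the panel down lightly helps)
- stopper: brown rubber stopper, 30 mm wide, 28 mm tall, standing on the unit's rear deck (top 80 mm above the bench); origin at the centre of its underside. Bystander, to be left alone
- petri_dish: covered dish, 62 mm across, 14 mm tall, lying on the unit's rear deck; origin at the centre of its underside. Bystander, to be left alone
- pp_bottle: small wide-mouth bottle with screw cap, 57 mm across, 76 mm tall, standing on the bench left of the unit; origin at the centre of its underside. Bystander, to be left alone
- beaker_100a: small glass beaker, 52 x 58 mm, 68 mm tall, standing on the bench right of the unit; origin at the centre of its underside. Bystander, to be left alone
- tape_roll: roll of paper tape lying flat, 62 mm across, 18 mm tall, on the bench farther to the right; origin at the centre of its underside. Bystander, to be left alone
- timer: small timer lying on the bench farther to the left, 66 x 62 x 19 mm; origin at the centre of its underside. Bystander, to be left alone

How it is judged:
At the end, for the whole second after the job is handed in: Both fasteners are turned to within about 10 degrees (0.17 rad) of their stop, the panel stays down by itself within 0.02 rad of shut, and the six loose bystanders are within 20 mm of where they stood (value of joint each of cam_left, cam_right above 1.4 rad and value of joint panel below 0.02 rad and distance of each of stopper, petri_dish, pp_bottle, beaker_100a, tape_roll, timer from where it was at the start of the episode below 0.02 m); the robot touches nothing.
It fails at once if a bystander was moved or lifted (distance of any of stopper, petri_dish, pp_bottle, beaker_100a, tape_roll, timer from where it was at the start of the episode above 0.02 m).
It fails at once if the panel was pulled or lifted farther open (value of joint panel above 0.12 rad).
It also fails if it takes over 64 s, if anything falls off the work surface, if the arm or the gripper's body presses on something with over 40 N, if the wrist force passes 120 N, or if a joint passes its speed limit or range.

## Working session

There is one attempt and no reset: what is moved stays moved. The work goes in short steps, Python scripts to look and compute and a tool call to move; the robot and the scene stay as the last step left them, time stands still between calls to the robot, and variables do not carry over. Pictures are saved under pics/ and viewed, at most 10 in all, crops included, and the job is handed in when it is done.

Besides the shell and the picture viewer there is one more tool, called after ">>>" in YAML: its name, and indented under it one key for each argument. jog_arm: Moves the arm, as the interface text tells. Its arguments: {"type":"object","properties":{"rows":{"type":"array","items":{"type":"array"}},"newtons":{"type":"number"}},"required":["rows"]}

```bash
mkdir -p pics; python3 - <<'E'
from cell import arm
import cv2,numpy as np,pickle
s=arm.observe(); print(s)
d=arm.get_image("top"); pickle.dump(d,open("top.pkl","wb")); cv2.imwrite("pics/top.png",d["img"][:,:,::-1])
R=cv2.Rodrigues(np.array(d["rvec"]))[0]; print(-R.T@np.array(d["tvec"]).ravel(),R,d["fx"],d["dist_coeffs"])
E
```

```text
{'clock': 0.0, 'joints': array([-1.40558667,  0.43522006,  0.0249908 ,  1.57411119, -0.0116047 ,
        1.1340209 , -0.07505934]), 'dq': array([-0.00051241,  0.00054995, -0.00020964,  0.00072008, -0.00021924,
        0.00068011, -0.00044194]), 'joint_efforts': array([-4.37299659e-04, -6.67855883e+01,  9.84691344e-01, -3.14462113e+01,
       -6.05934416e-02,  4.30061657e-02,  1.82986332e-04]), 'position': array([0.16531276, 0.60219303, 0.22594157]), 'ee_rot': array([-4.19483222e-01, -3.11339236e+00,  2.53356326e-03]), 'force': array([-0.41900893, -0.84802321,  1.0111978 ]), 'ft_torque': array([ 0.09146719, -0.0452241 ,  0.01264076]), 'gripper_force': 0.0, 'width': 1.0003531913920356}
[0.48966535 0.03813251 1.03094406] [[ 1.90897546e-02 -9.99817472e-01 -7.77469955e-04]
 [-9.94415677e-01 -1.89058798e-02 -1.03826918e-01]
 [ 1.03793268e-01  2.75515869e-03 -9.94595077e-01]] 380.9225719554523 [-0.06362277  0.          0.          0.          0.        ]
```

View pics/top.png

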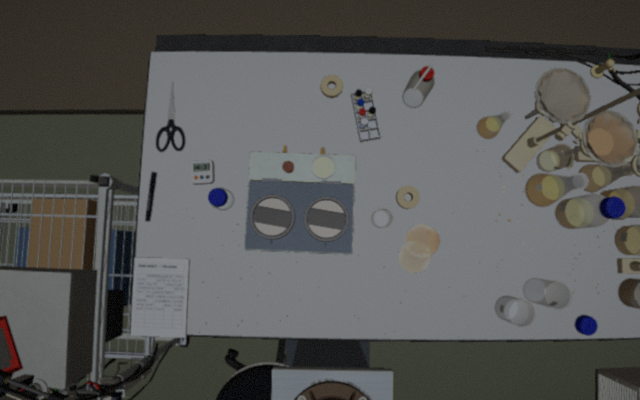

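The top view shows the unit with its left fastener near pixel (272,217) and right near (326,219), slots roughly along y. The bottle is at (218,198), the beaker at (381,217), and the stopper and dish are on the deck. Next I measure the fasteners.

```bash
cat > h.py <<'E'
import cv2,numpy as np
def ray(d,uv,z,R=None,C=None):
    K=np.array([[d["fx"],0,d["cx"]],[0,d["fy"],d["cy"]],[0,0,1]])
    p=cv2.undistortPoints(np.float64(uv).reshape(-1,1,2),K,np.array(d["dist_coeffs"],float)).reshape(-1,2)
    if R is None:
        Rw=cv2.Rodrigues(np.array(d["rvec"]))[0]; R=Rw.T; C=-R@np.array(d["tvec"]).ravel()
    v=np.c_[p,np.ones(len(p))]@R.T
    return C+v*((z-C[2])/v[:,2])[:,None]
E
python3 - <<'E'
import pickle,cv2,numpy as np
from h import ray
d=pickle.load(open("top.pkl","rb")); im=d["img"]
for u,v in[(272,217),(272,205),(326,219),(326,206),(300,220),(300,240),(305,165)]: print(u,v,im[v,u],d["depth"][v,u])
c=im[140:265,205:400,::-1]; cv2.imwrite("pics/c.png",cv2.resize(c,None,fx=4,fy=4,interpolation=cv2.INTER_CUBIC))
hsv=cv2.cvtColor(im,cv2.COLOR_RGB2HSV)
# unit outline at z=.08
for n,uv in dict(unit=[(249,152),(356,153),(352,252),(246,249)],f=[(272,217),(326,219)],bottle=[(218,198)],beaker=[(381,217)]).items(): print(n,ray(d,uv,.085))
E
```

```text
272 217 [66 67 67] 0.9366044
272 205 [128 127 124] 0.93101543
326 219 [67 69 68] 0.93436617
326 206 [131 128 126] 0.9299218
300 220 [68 78 88] 0.0
300 240 [74 81 90] 0.93400484
305 165 [128 137 136] 0.9693304
unit [[ 0.70854095  0.22289908  0.085     ]
 [ 0.71088164 -0.04858632  0.085     ]
 [ 0.46202621 -0.04102275  0.085     ]
 [ 0.46414294  0.22095419  0.085     ]]
f [[0.54463212 0.15894094 0.085     ]
 [0.54225763 0.02451529 0.085     ]]
bottle [[0.58961887 0.29644283 0.085     ]]
beaker [[ 0.5497721  -0.11232356  0.085     ]]
```

View pics/c.png

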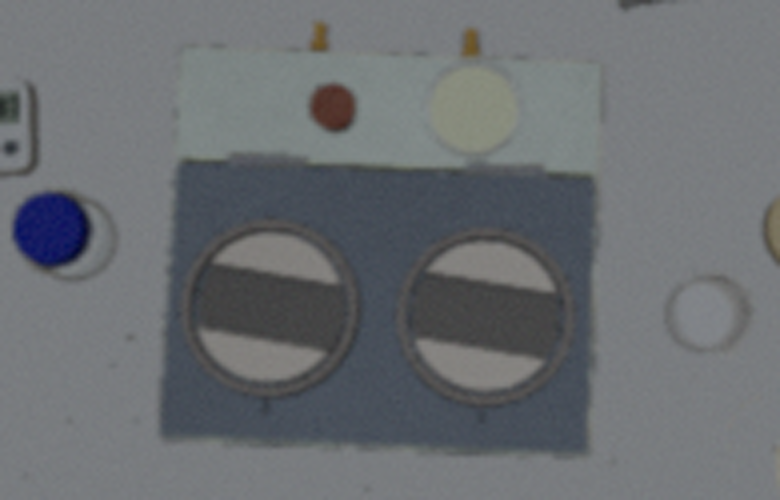

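The crop shows both heads clearly, with their slots about 8–9° clockwise of the front edge. Centres are near full-image (272.5,217) and (326.5,219).

```bash
python3 - <<'E'
import pickle,cv2,numpy as np
from h import ray
d=pickle.load(open("top.pkl","rb")); im=d["img"].astype(int)
R=cv2.Rodrigues(np.array(d["rvec"]))[0]; C=-R.T@np.array(d["tvec"]).ravel()
def zd(m): # median height from depth
    v,u=np.nonzero(m&(d["depth"]>0)); P=ray(d,np.c_[u,v],0.); dirn=P-C; dep=dirn@R[2]
    return np.median((C+dirn*(d["depth"][v,u]/dep)[:,None])[:,2])
g=im.mean(2); warm=im[:,:,0]-im[:,:,2]
Y,X=np.mgrid[:400,:640]
for n,(u,v) in dict(left=(272.5,217),right=(326.5,219)).items():
    r=np.hypot(X-u,Y-v)
    jaw=(r<20)&(g>105); slot=(r<16)&(g<80)
    vv,uu=np.nonzero((r<20)&jaw); J=ray(d,np.c_[uu,vv],.102)
    vv,uu=np.nonzero(slot); S=ray(d,np.c_[uu,vv],.09)
    rr=np.nonzero((r<24)&(warm>-3))
    col=ray(d,np.c_[rr[1],rr[0]],.102)
    c,rad=cv2.minEnclosingCircle(J[:,:2].astype(np.float32))
    l=cv2.fitLine(S[:,:2].astype(np.float32),cv2.DIST_L2,0,.01,.01).ravel()
    # jaw separation: minor principal axis of jaw cloud is along slot
    w,V=np.linalg.eigh(np.cov(J[:,:2].T)); 
    print(n,"jaw mean",J.mean(0),"circ",c,rad,"collar mean",col[:,:2].mean(0),"slotmean",S.mean(0),"line",l[:2],"jaw slotdir",V[:,0],"z jaw/slot",zd(jaw),zd(slot))
E
```

```text
left jaw mean [0.54500341 0.1573036  0.102     ] circ (0.5454774498939514, 0.15753227472305298) 0.04502853751182556 collar mean [0.54529047 0.15621792] slotmean [0.54624253 0.1566687  0.09      ] line [0.15644132 0.98768723] jaw slotdir [-0.16379938 -0.98649367] z jaw/slot 0.10647617870992432 0.09449372568565317
right jaw mean [0.54219407 0.02505006 0.102     ] circ (0.5426915884017944, 0.025042423978447914) 0.04521976411342621 collar mean [0.5432964  0.02483928] slotmean [0.54360314 0.02302379 0.09      ] line [0.15106519 0.9885238 ] jaw slotdir [-0.15066506 -0.98858487] z jaw/slot 0.10655912180031357 0.09459396210822618
```

>>> jog_arm:
  rows:
    - [[4,-5,1],[0,0,0],0]
    - [[8,-10,1],[0,0,0],0]
    - [[12,-15,1],[0,0,3],0]
    - [[16,-20,1],[0,0,6],0]
    - [[20,-25,1],[0,0,6],0]
    - [[24,-30,1],[0,0,6],0]
    - [[28,-35,1],[0,0,6],0]
    - [[30,-40,1],[0,0,6],0]
  newtons: 20

```text
clock: 1.05
position: [0.4656, 0.2032, 0.2365]
ee_rot: [0.256, 3.131, -0.0]
force: [0.5, 0.3, -0.2]
width: 0.178
gripper_force: 0.0
```

>>> jog_arm:
  rows:
    - [[4,-3.5,-2],[0,0,0],0]
    - [[7.6,-6.6,-6],[0,0,0],0]
    - [[7.6,-6.6,-10],[0,0,0],0]
    - [[7.6,-6.6,-10],[0,0,0],0]
    - [[7.6,-6.6,-10],[0,0,0],0]

```text
clock: 1.68
position: [0.5405, 0.1397, 0.1378]
ee_rot: [0.254, 3.131, 0.001]
force: [0.6, -0.9, 0.0]
width: 0.006
gripper_force: 0.0
```

```bash
python3 - <<'E'
from cell import arm
import cv2,numpy as np
s=arm.observe(); print(s["position"],s["ee_rot"],s["force"],s["width"])
a=arm.get_image("wrist")["img"]; b=arm.get_image("side")["img"]; 
c=np.vstack([a,b]); cv2.imwrite("pics/w1.png",cv2.resize(c,(480,600))[:,:,::-1])
cv2.imwrite("pics/w1.png",cv2.resize(np.hstack([a,b]),(800,250),interpolation=cv2.INTER_AREA)[:,:,::-1])
E
```

```text
[0.54053031 0.13966257 0.13779666] [2.54378806e-01 3.13082972e+00 8.19507454e-04] [ 0.56895091 -0.89662077  0.03695496] 0.006211111919656964
```

View pics/w1.png

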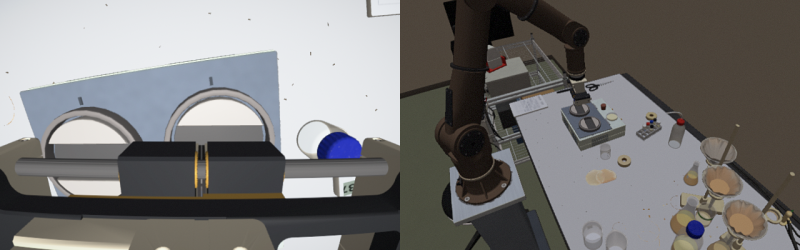

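The wrist view shows the shut fingers over the slot of the left fastener, offset toward −y. I go down.

>>> jog_arm:
  rows:
    - [[0,-0.2,-1.5],[0,0,0],0]
    - [[0.1,-0.2,-3],[0,0,0],0]
    - [[0.1,-0.2,-3.8],[0,0,0],0]
    - [[0.1,-0.2,-4.3],[0,0,0],0]
    - [[0.1,-0.2,-4.5],[0,0,0],0]
    - [[0.1,-0.2,-4.5],[0,0,0],0]

```text
clock: 2.52
position: [0.5414, 0.1369, 0.0918]
ee_rot: [0.256, 3.131, 0.0]
force: [-1.1, -0.5, 1.6]
width: 0.001
gripper_force: 0.7
```

>>> jog_arm:
  rows:
    - [[-0.5,0.1,-0.15],[0,0,0],0]
    - [[-0.94,0.19,-0.15],[0,0,0],0]
    - [[-1.1,0.33,-0.15],[0,0,-5],0]
    - [[-1.26,0.47,-0.15],[0,0,-11],0]
    - [[-1.39,0.62,-0.15],[0,0,-16],0]
    - [[-1.51,0.78,-0.15],[0,0,-21],0]
    - [[-1.6,0.95,-0.15],[0,0,-26],0]
    - [[-1.69,1.12,-0.15],[0,0,-31],0]

```text
clock: 3.52
position: [0.5253, 0.1478, 0.0908]
ee_rot: [1.088, 2.945, 0.001]
force: [2.5, -2.7, 3.6]
width: 0.003
gripper_force: 2.9
```

>>> jog_arm:
  rows:
    - [[-0.07,0.18,0],[0,0,-5],0]
    - [[-0.12,0.37,0],[0,0,-10],0]
    - [[-0.16,0.56,0],[0,0,-15],0]
    - [[-0.18,0.76,0],[0,0,-20],0]
    - [[-0.19,0.96,0],[0,0,-25],0]
    - [[-0.17,1.15,-0.1],[0,0,-30],0]
    - [[-0.14,1.34,-0.1],[0,0,-35],0]
    - [[-0.09,1.53,-0.1],[0,0,-40],0]

```text
clock: 4.53
position: [0.5242, 0.1628, 0.0906]
ee_rot: [2.031, 2.396, 0.002]
force: [-0.9, -3.9, 15.4]
width: 0.0
gripper_force: 8.6
```

>>> jog_arm:
  rows:
    - [[0.06,0.18,0.05],[0,0,-5],0]
    - [[0.16,0.39,0.05],[0,0,-11],0]
    - [[0.23,0.53,0.05],[0,0,-15],0]
    - [[0.23,0.53,0.05],[0,0,-15],0]

```text
clock: 5.03
position: [0.5251, 0.1663, 0.0905]
ee_rot: [2.325, 2.112, -0.003]
force: [-5.5, -9.1, 15.7]
width: 0.002
gripper_force: 14.1
```

>>> jog_arm:
  rows:
    - [[0.0,0.2,0.05],[0,0,0],0]
    - [[0.0,0.4,0.05],[0,0,0],0]
    - [[0.0,0.4,0.05],[0,0,0],0]

```text
clock: 5.4
position: [0.5251, 0.1666, 0.0906]
ee_rot: [2.325, 2.108, -0.008]
force: [-2.5, -18.8, 12.5]
width: 0.009
gripper_force: 13.9
```

>>> jog_arm:
  rows:
    - [[0.0,-0.7,0],[0,0,0],0]
    - [[0.0,-1.0,0.5],[0,0,0],0]
    - [[0,-1.0,3],[0,0,0],0]
    - [[0,-1,6],[0,0,0],0]
    - [[0,-4,7],[0,0,10],0]
    - [[0,-8,7],[0,0,20],0]
    - [[0.5,-12,7],[0,0,30],0]
    - [[1.2,-16,7],[0,0,40],0]

```text
clock: 6.4
position: [0.5374, 0.012, 0.1604]
ee_rot: [-1.45, -2.787, -0.0]
force: [0.4, 0.4, 0.2]
width: 0.005
gripper_force: 0.0
```

>>> jog_arm:
  rows:
    - [[0,0,0],[0,0,10],0]
    - [[0,0,0],[0,0,20],0]
    - [[0,0,0],[0,0,30],0]
    - [[0,0,0],[0,0,40],0]
    - [[0,0,0],[0,0,46],0]
    - [[0,0,0],[0,0,46],0]
    - [[0,0,0],[0,0,46],0]

```text
clock: 7.28
position: [0.5377, 0.0128, 0.1602]
ee_rot: [-0.26, -3.131, -0.0]
force: [0.3, 0.6, 0.5]
width: 0.005
gripper_force: 0.0
```

```bash
python3 - <<'E'
from cell import arm
import cv2,numpy as np
s=arm.observe(); print(s["position"],s["ee_rot"],s["force"])
a=arm.get_image("wrist")["img"]; b=arm.get_image("top")["img"][140:265,205:405]
cv2.imwrite("pics/w2.png",np.hstack([cv2.resize(a,(400,250)),cv2.resize(b,(400,250))])[:,:,::-1])
E
```

```text
[0.5376852  0.01283518 0.16023073] [-2.59515289e-01 -3.13061484e+00 -7.49225638e-05] [0.32199562 0.5511294  0.4507962 ]
```

View pics/w2.png

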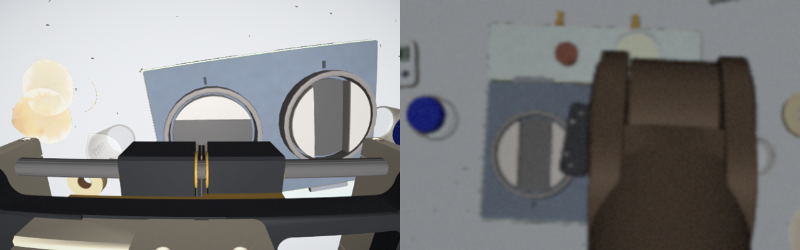

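The left slot now runs front to back and its panel side is down. The right slot sits under the fingers, unchanged.

>>> jog_arm:
  rows:
    - [[0.2,-0.8,-2],[0,0,0],0]
    - [[0.2,-0.8,-4],[0,0,0],0]
    - [[0.2,-0.8,-5.5],[0,0,0],0]
    - [[0.2,-0.8,-6.4],[0,0,0],0]
    - [[0.2,-0.8,-6.8],[0,0,0],0]
    - [[0.2,-0.8,-6.8],[0,0,0],0]

```text
clock: 8.12
position: [0.5401, 0.0048, 0.0924]
ee_rot: [0.256, 3.131, 0.0]
force: [0.3, 0.1, -0.2]
width: 0.002
gripper_force: 0.0
```

>>> jog_arm:
  rows:
    - [[-0.55,0.1,-0.2],[0,0,0],0]
    - [[-1.04,0.15,-0.2],[0,0,0],0]
    - [[-1.2,0.29,-0.2],[0,0,-5],0]
    - [[-1.36,0.43,-0.2],[0,0,-11],0]
    - [[-1.49,0.58,-0.2],[0,0,-16],0]
    - [[-1.61,0.74,-0.2],[0,0,-21],0]
    - [[-1.7,0.91,-0.2],[0,0,-26],0]
    - [[-1.79,1.08,-0.2],[0,0,-31],0]

```text
clock: 9.12
position: [0.5222, 0.0151, 0.0908]
ee_rot: [1.088, 2.946, 0.0]
force: [1.8, -1.3, 2.7]
width: 0.006
gripper_force: 2.4
```

>>> jog_arm:
  rows:
    - [[-0.07,0.18,0],[0,0,-5],0]
    - [[-0.12,0.37,0],[0,0,-10],0]
    - [[-0.16,0.56,0],[0,0,-15],0]
    - [[-0.18,0.76,0],[0,0,-20],0]
    - [[-0.19,0.96,0],[0,0,-25],0]
    - [[-0.17,1.15,0],[0,0,-30],0]
    - [[-0.14,1.34,0],[0,0,-35],0]
    - [[-0.09,1.53,0],[0,0,-40],0]

```text
clock: 10.12
position: [0.5207, 0.0304, 0.0908]
ee_rot: [-2.031, -2.397, -0.0]
force: [-1.1, -1.4, 5.4]
width: 0.004
gripper_force: 3.4
```

>>> jog_arm:
  rows:
    - [[0.06,0.18,0],[0,0,-5],0]
    - [[0.16,0.39,0],[0,0,-11],0]
    - [[0.23,0.53,0],[0,0,-15],0]
    - [[0.23,0.73,0],[0,0,-15],0]
    - [[0.23,0.93,0],[0,0,-15],0]
    - [[0.23,0.93,0],[0,0,-15],0]

```text
clock: 10.88
position: [0.5219, 0.0346, 0.0907]
ee_rot: [2.325, 2.108, -0.007]
force: [-4.9, -17.9, 9.3]
width: 0.006
gripper_force: 12.0
```

The right fastener is at its stop too, with the same force signature as the left. I back off, lift and move clear toward the robot so the top camera can see.

>>> jog_arm:
  rows:
    - [[0.0,-0.7,0],[0,0,0],0]
    - [[0.0,-1.0,0.5],[0,0,0],0]
    - [[0,-1.0,3],[0,0,0],0]
    - [[0,-1,8],[0,0,0],0]
    - [[-4,-1,12],[0,0,0],0]
    - [[-8,-1,14],[0,0,0],0]
    - [[-12,-1,14],[0,0,0],0]
    - [[-12,-1,14],[0,0,0],0]

```text
clock: 11.88
position: [0.4006, 0.0305, 0.2301]
ee_rot: [-2.318, -2.115, -0.002]
force: [0.4, 0.5, 0.2]
width: 0.003
gripper_force: 0.0
```

>>> jog_arm:
  rows:
    - [[0,5,0],[0,0,0],0]
    - [[0,10,0],[0,0,0],0]
    - [[0,16,0],[0,0,0],0]
    - [[0,22,0],[0,0,0],0]
    - [[0,28,0],[0,0,0],0]
    - [[0,34,0],[0,0,0],0]
    - [[0,34,0],[0,0,0],0]
    - [[0,34,0],[0,0,0],0]

```text
clock: 12.88
position: [0.4038, 0.3696, 0.2296]
ee_rot: [2.322, 2.115, -0.002]
force: [-0.0, -0.9, -0.3]
width: 0.007
gripper_force: 0.0
```

```bash
python3 - <<'E'
from cell import arm
import cv2,numpy as np
s=arm.observe(); print(s["clock"],s["position"],s["force"])
b=arm.get_image("top")["img"][140:265,190:420]
cv2.imwrite("pics/w3.png",cv2.resize(b,None,fx=3,fy=3)[:,:,::-1])
E
```

```text
12.875 [0.40381103 0.3696348  0.22958426] [-0.0441844  -0.86571084 -0.25226704]
```

View pics/w3.png

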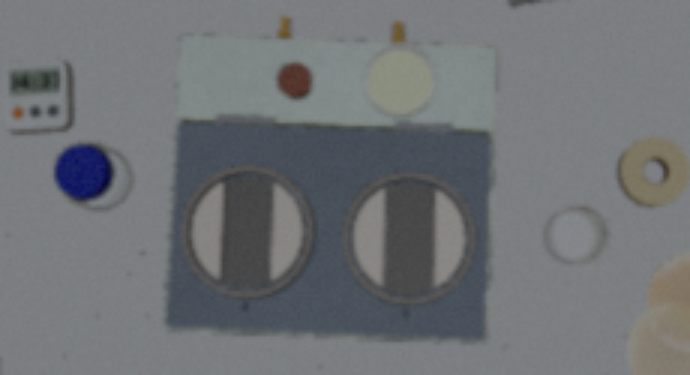

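Both slots (crop pixels 247,232 and 409,238) run front to back. The bystanders look where they were and the arm is clear, so I hand in.

```bash
python3 -c "
from cell import arm
print(arm.sign_off())"
```

```text
the job is handed in; nothing more can be done
None
```

I turned both fasteners clockwise to their stops and moved the arm clear; in the last top view both slots run front to back and the bystanders look unmoved. I handed the job in at about 13 s, and no verdict came back.

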